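# Load a spring balance with two slotted masses

## Robot

A 6-joint arm with a two-finger parallel gripper is mounted at the origin on a cart in front of the work surface, level with it; the furniture and walls round the work are solid. World frame = base frame: x ahead of the robot, y to its left, z up, the work surface at z = 0. Lengths are in mm, angles in rad, forces in N, time in s.
With the tool pointing down it reaches from about 300 to 1000 mm from the base axis. Payload 5.1 kg.
Tool frame: the origin (TCP) lies between the finger pads; the fingertips stand 22 mm ahead of it and the grasp point (between the pads) lies 3 mm ahead of it (ctrl.nose_length is the distance from the TCP to the fingertips, in mm); z points along the fingers, y is the direction in which the jaws open and shut (so a half turn about z gives the same grasp; the last joint's range is limited). The gripper opens to 95 mm and grips with 3 to 60 N. Pads are 20 mm wide; open, the fingers measure 119 mm over their backs; the gripper's body (75 mm by 180 mm) begins 59 mm behind the grasp point.
Start: joints at [1.176, 0.124, 1.65, -0, 1.367, -0.083], TCP at [199.423, 618.64, 236.656] pointing down, gripper open.
Joint ranges: [-2.61, 2.61], [-1.02, 2.33], [0.03, 2.71], [-1.35, 4.49], [0.32, 2.68], [-2.91, 2.91]. Speed limits (rad/s): [2.57, 2.57, 3.14, 3.14, 3.14, 3.14].

## Interface

Orientations are given as a unit quaternion [x, y, z, w].
In Python, from plant import ctrl gives the robot as it stands.
- The arm moves only by the tool move_arm, never from a script. Its argument "series" is a list of rows, each a list of 3 entries, a list of its own where there are three numbers: the shift along the tool's x, y, z in mm, then the turn about the tool's z in degrees, then the finger opening in mm, from 0 to 95.1. In form: [[[x, y, z], spin, jaw], ...]. A call has 1 to 20 rows; each row shifts and turns the commanded pose from where the row before left it, along the tool's axes as they then stand; what a row does not reach is not made up. A row lasts 1/10 s, in which the tool goes at most 50 mm and 8.59 degrees, less where a joint would pass 70% of its speed; a pose out of reach is approached as far as the arm can. A call is refused whole if a number of a shift passes 50 or a number of a turn 8.59, either way. A call with a gripper value outside its range is refused whole. The fingers move at their own pace and stop on an object; "newtons" is the grip in N (left out, the last holds). Time passes only in rows, so rows that do not move let the fingers close. It gives the time, the measured TCP pose, the force and the opening at its end, in the units of the state.
- ctrl.get_state(): the state, without advancing time (a new reading comes with each control period).
- ctrl.grab_frame(name): name is "side" or "top"; returns (picture, depth): 420x560x3 uint8, blue, green, red; 420x560 float32, mm along the optical axis (not along the pixel's ray), 0 where there is no reading.
- ctrl.camera_params(name): a dict with "K" (3x3 intrinsics, pixels), "k1" (the pictures are not rectified: a ray, as slopes to the right and down, at radius r is drawn at 1 + k1 r^2 times it, then the intrinsics apply), "camera_from_world" (4x4, takes a point from world to camera coordinates). Camera axes: x right, y up, looking along -z (the intrinsics and any distortion apply to the point x, -y, -z); pixel columns grow to the right and rows downward; lengths in mm; the calibration is good to about 2 mm. A picture is of the moment at which its call begins. camera_params takes no time and is no camera call.
- ctrl.finish_job(): hands the job in, once; it reports no verdict.
Trained networks look in the newest picture that a camera, given by its name, has taken for a name from the list of things; names that differ only in an ending like _2 or _b are one class to them, and where a whole thing is asked for, a point or a joint stands for the part that bears it (a point fixed in the world has none). Each returns a list of dicts, best first, with "confidence" (0 to 1); they miss things now and then, are a little off and sometimes report something else, mostly with a low value. They report only what shows in the picture. A call takes as long as a camera call.
- ctrl.boxes_of(camera, name): "centre" ([x, y, z] in mm, in world coordinates, good to about 4 mm: the middle of the surface that is visible of it).
- ctrl.masks_of(camera, name): "pixels" (420x560 bool, what is visible of it).
- ctrl.pinpoint(camera, name): "centre" ([x, y, z] in mm, in world coordinates, good to about 4 mm: a listed point, or the origin of a listed thing).
The state is a dict: "time_s": time; "qpos": joint angles; "qvel": joint speeds; "joint_torque": joint torques, N m; "ee_pos": TCP position; "orientation": TCP orientation; "ft_force": force on the tool from outside, world axes, zero at the start; "moment": the same for the moment, N m; "width": finger opening in mm.
Only numpy, scipy, OpenCV 4.12 (cv2) and the standard library are available. Lean on these libraries where they do the work, as an engineer would, in place of code of your own. Each camera call takes 0.05 s, during which the arm holds its last target. There are 200 camera calls.

## Task

Load the empty hanger of the spring balance for its calibration check: put the large slotted mass on the hanger's pan, then the small one flat on top of it, sliding each sideways onto the stem until the stem stands at the inner end of its slot. Turn the slots to opposite sides of the stem so that the load hangs centrally and cannot slip off. Set each mass down gently without dropping it or jerking the hanger, let go of both, and leave the things lying about where they are.

Things in the scene. Friction and masses are not known exactly. Their poses are not given: they have to be found in the camera images.
- pan (a point): centre of the top face of the hanger's round steel pan (68 mm across, 5 mm thick), 78 mm above the table when unloaded, on the axis of the upright stem (8 mm thick, steel). z up; +x from the stem towards the balance's housing. The stem runs 120 mm up to a nut (16 mm across) under the beam. The hanger does not swing
- balance: the spring balance, fixed; origin under its foot, 60 mm behind the stem; +x away from the hanger. Foot 20 mm high, 150 mm wide (y), from 50 mm before the stem to 180 mm behind it. Housing 76 mm wide, 0.3 m high, its face 129 mm behind the stem. A level beam 16 mm wide, 205 to 219 mm above the table (a nut on it to 229), joins stem and housing; both sides and the front of the stem are open
- hanger (a joint): how far the hanger has sunk against its spring, m: 0 unloaded, grows downwards, stop at 0.045. Spring 400 N/m, damping 40 N s/m: the large mass sinks it about 12 mm, both about 20 mm, and it settles without bouncing. pan and the beam move with it
- large_mass_centre (a point): large slotted mass, at its disc's centre, half-way up: steel disc 100 mm across, 8 mm thick, 0.5 kg, lying flat. One radial slot 13 mm wide, its mouth flared to 23 mm, runs from the rim to a round end about the centre: fully home, an 8 mm stem stands at the disc's centre. Axes: +x from the centre out through the slot's mouth, z up
- large_mass_grip (a point): middle of the large mass's grip: an upright black fin 12 mm thick (along the mass's y), 26 mm long (its x), 36 mm high from the disc's underside (this point is 18 mm up), 66 mm from the disc's centre on the side opposite the slot (-x), on a neck 12 mm wide, 8 mm thick. Axes as the disc's
- large_mass: the large slotted mass as a whole; origin at the centre of the disc's underside, axes as above
- small_mass_centre (a point): small slotted mass, at its disc's centre, half-way up: steel disc 76 mm across, 8 mm thick, 0.3 kg, lying flat. One radial slot 13 mm wide, its mouth flared to 23 mm, runs from the rim to a round end about the centre: fully home, an 8 mm stem stands at the disc's centre. Axes: +x from the centre out through the slot's mouth, z up
- small_mass_grip (a point): middle of the small mass's grip: an upright black fin 12 mm thick (along the mass's y), 26 mm long (its x), 36 mm high from the disc's underside (this point is 18 mm up), 66 mm from the disc's centre on the side opposite the slot (-x), on a neck 12 mm wide, 8 mm thick. Axes as the disc's
- small_mass: the small slotted mass as a whole; origin at the centre of the disc's underside, axes as above
- label_tape: bystander: roll of yellow label tape lying flat, 66 mm across, 19 mm high; origin under its centre
- petri_dish: bystander: clear round dish with lid, 61 mm across, 15 mm high; origin under its centre
- stock_bottle: bystander: 100 ml bottle with red cap, 56 mm across, 109 mm high; origin under its centre
- film_box: bystander: cardboard box, 120 x 60 x 58 mm high; origin under its centre

How it is judged:
By the outcome, as a careful person would: the job done as asked, in the order asked, and still so for the second after the job is handed in, with the robot touching nothing.
It also fails if it takes over 72 s, if anything falls off the work surface, if the arm or the gripper's body presses on something with over 40 N, if the wrist force passes 120 N, or if a joint passes its speed limit or range.

## Working session

There is one attempt and no reset: what is moved stays moved. The work goes in short steps, Python scripts to look and compute and a tool call to move; the robot and the scene stay as the last step left them, time stands still between calls to the robot, and variables do not carry over. Pictures are saved under pics/ and viewed, about 8 in all and at most 12, crops included, and the job is handed in when it is done.

Besides the shell and the picture viewer there is one more tool, called after "Call:" by a JSON object that holds its "name" and its "arguments", one argument or row to a line. move_arm: Moves the arm, as the interface text tells. Its arguments: {"type":"object","properties":{"series":{"type":"array"},"newtons":{"type":"number"}},"required":["series"]}

```bash
mkdir -p pics; ls; cat > h.py <<'E'
import numpy as np, cv2
from plant import ctrl
from scipy.spatial.transform import Rotation as R
def grab(cam,fn=None):
    im,d=ctrl.grab_frame(cam)
    if fn: cv2.imwrite('pics/'+fn,im)
    return im,d
def cloud(cam,d):
    P=ctrl.camera_params(cam);K=np.array(P['K']);T=np.array(P['camera_from_world'])
    h,w=d.shape;u,v=np.meshgrid(np.arange(w),np.arange(h))
    p=np.stack([u,v],-1).reshape(-1,1,2).astype(np.float64)
    n=cv2.undistortPoints(p,K,np.array([P['k1'],0,0,0,0.])).reshape(h,w,2)
    c=np.stack([n[...,0]*d,-n[...,1]*d,-d],-1)
    return (c-T[:3,3])@T[:3,:3]
def proj(cam,X):
    P=ctrl.camera_params(cam);K=np.array(P['K']);T=np.array(P['camera_from_world'])
    c=np.atleast_2d(X)@T[:3,:3].T+T[:3,3];s=np.stack([c[:,0],-c[:,1]],-1)/-c[:,2:]
    s=s*(1+P['k1']*(s**2).sum(1,keepdims=True));return s@K[:2,:2].T+K[:2,2]
E
python3 - <<'E'
from h import *
s=ctrl.get_state();print(s['ee_pos'],s['orientation'],s['width'],s['time_s'])
ims=[]
for c in('top','side'):
    im,d=grab(c);ims.append(im)
    P=ctrl.camera_params(c);T=np.array(P['camera_from_world']);print(c,np.round(-T[:3,:3].T@T[:3,3]),np.round(-T[2,:3],2),P['K'][0][0])
    for n in('pan','balance','large_mass_centre','large_mass_grip','small_mass_centre','small_mass_grip','label_tape','petri_dish','stock_bottle','film_box'):
        print(c,n,[(np.round(r['centre']),round(r['confidence'],2)) for r in ctrl.pinpoint(c,n)[:2]])
cv2.imwrite('pics/a.png',cv2.resize(np.hstack(ims),None,fx=.7,fy=.7,interpolation=cv2.INTER_AREA))
E
```

```text
pics
[199.21676725 618.09211517 235.39619813] [ 1.55280473e-01  9.87869888e-01 -1.00176665e-03 -2.35068149e-04] 95.28113135607401 0.0
top [ 320. -105. 1308.] [ 0.14 -0.   -0.99] 388.32267905240394
top pan [(array([508., -25.,  80.]), 0.91)]
top balance [(array([567., -39.,   2.]), 0.76)]
top large_mass_centre [(array([ 475., -280.,    8.]), 0.57), (array([368., 111.,   1.]), 0.31)]
top large_mass_grip [(array([ 407., -293.,   18.]), 0.91)]
top small_mass_centre [(array([518., 244.,   6.]), 0.83), (array([519., 245.,  -3.]), 0.72)]
top small_mass_grip [(array([457., 269.,  14.]), 0.63)]
top label_tape [(array([369., 112.,  -1.]), 0.53)]
top petri_dish [(array([ 376., -104.,   -3.]), 0.71)]
top stock_bottle [(array([ 571., -437.,   -1.]), 0.55)]
top film_box [(array([ 429., -484.,    2.]), 0.55)]
side [ 363. -858.  776.] [ 0.11  0.72 -0.68] 408.58076854941316
side pan [(array([510., -31.,  81.]), 0.61)]
side balance [(array([563., -36.,  -1.]), 0.77)]
side large_mass_centre [(array([ 469., -289.,    4.]), 0.74), (array([ 476., -280.,    0.]), 0.58)]
side large_mass_grip [(array([ 404., -291.,   20.]), 0.9)]
side small_mass_centre []
side small_mass_grip [(array([458., 272.,  19.]), 0.69)]
side label_tape [(array([365., 113.,   1.]), 0.69), (array([509., -33.,  78.]), 0.39)]
side petri_dish [(array([ 368., -102.,    1.]), 0.68)]
side stock_bottle [(array([ 566., -434.,   -2.]), 0.61), (array([517., 244.,  -4.]), 0.57)]
side film_box [(array([ 427., -480.,    2.]), 0.96)]
```

View pics/a.png

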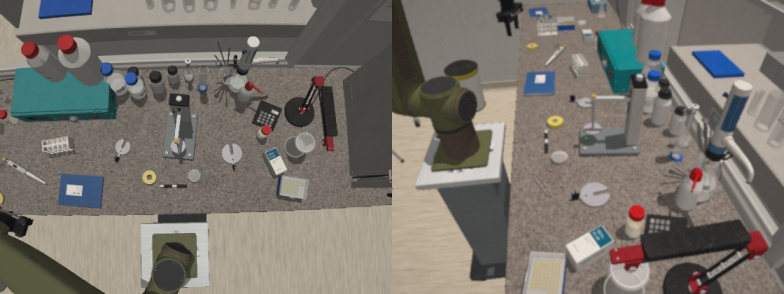

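```bash
cat >> h.py <<'E'
from scipy.optimize import least_squares
def sel(X,c,r,z0,z1):
    m=(np.hypot(X[...,0]-c[0],X[...,1]-c[1])<r)&(X[...,2]>z0)&(X[...,2]<z1);return X[m]
def disc(p,rad):
    # centre covering the most points of a known disc: soft circle fit to convex hull
    h=cv2.convexHull(p[:,:2].astype(np.float32)).reshape(-1,2)
    f=lambda c:np.hypot(*(h-c).T)-rad
    return least_squares(f,h.mean(0),loss='soft_l1',f_scale=2).x
E
python3 - <<'E'
from h import *
L=(472,-284);LG=(405,-292);S=(518,244);SG=(457,270);B=(509,-28)
for c in('top','side'):
    im,d=grab(c);X=cloud(c,d)
    t=sel(X,(430,0),400,-8,4);print(c,'table z',np.median(t[:,2]),t[:,2].std())
    for n,C,G,r in(('L',L,LG,50),('S',S,SG,38)):
        p=sel(X,C,r+8,5,14)
        if len(p)>20:
            p=p[np.hypot(p[:,0]-G[0],p[:,1]-G[1])>28]
            print(n,len(p),'disc',disc(p,r-1).round(1),'mean',p.mean(0).round(1))
        g=sel(X,G,30,26,45);
        if len(g):print(n,'fin',len(g),g.mean(0).round(1),(g[:,:2].max(0)+g[:,:2].min(0))/2)
    p=sel(X,B,42,70,90)
    if len(p)>10:print('pan',len(p),disc(p,33.5).round(1),p.mean(0).round(1))
    b=sel(X,(570,-35),90,200,223)
    if len(b)>10:
        v=np.linalg.svd(b[:,:2]-b[:,:2].mean(0))[2][0];print('beam',len(b),b.mean(0).round(1),v.round(3),b.min(0).round(),b.max(0).round())
    im=cv2.resize(im[130:270,200:400] if c=='top' else im[110:310,200:400],None,fx=2.5,fy=2.5);cv2.imwrite(f'pics/b_{c}.png',im)
a=cv2.imread('pics/b_top.png');b=cv2.imread('pics/b_side.png');b=b[:350,:300]
E
```

```text
top table z -0.3857974091578752 2.3538910268178075
L 518 disc [ 476.1 -284.1] mean [ 474.1 -284.1    8.3]
L fin 31 [ 409.4 -291.6   34.2] [ 409.12532226 -292.41924217]
S 304 disc [519.1 243.9] mean [518.2 245.1   8.3]
S fin 32 [459.8 272.1  33.5] [459.1855185  271.97544881]
pan 297 [507.8 -30.2] [504.3 -31.5  77.8]
beam 295 [582.9 -39.9 217. ] [-0.992  0.125] [497. -84. 200.] [642. -11. 223.]
side table z 0.5133652642944709 1.562260968161182
L 1055 disc [ 473.1 -284.7] mean [ 472.  -286.5    8.4]
L fin 68 [ 407.4 -294.    33.9] [ 407.81886908 -293.36761462]
S 194 disc [516.6 242.9] mean [511.7 241.7   8.2]
S fin 30 [457.8 268.4  31.9] [458.42308671 270.43624454]
pan 335 [505.  -30.1] [504.4 -33.2  79.2]
beam 512 [576.4 -48.2 214.3] [-0.976  0.219] [494. -89. 200.] [645. -19. 223.]
```

Call:
{"name": "move_arm", "arguments": {
  "series": [
    [[-23.9,-40.2,0],0,60],
    [[-23.9,-40.2,0],0,60],
    [[-23.9,-40.2,0],0,60],
    [[-23.9,-40.2,0],0,60],
    [[-23.9,-40.2,0],0,60],
    [[-23.9,-40.2,0],0,60],
    [[-23.9,-40.2,0],0,60],
    [[-23.9,-40.2,0],0,60],
    [[-23.9,-40.2,0],0,60],
    [[-23.9,-40.2,0],0,60],
    [[-23.9,-40.2,0],0,60],
    [[-23.9,-40.2,0],0,60],
    [[-23.9,-40.2,0],0,60],
    [[-23.9,-40.2,0],0,60],
    [[-23.9,-40.2,0],0,60],
    [[-23.9,-40.2,0],0,60],
    [[-23.9,-40.2,0],0,60],
    [[-23.9,-40.2,0],0,60],
    [[-23.9,-40.2,0],0,60],
    [[-23.9,-40.2,0],0,60]
  ]
}}

```text
time_s: 3.2
ee_pos: [407.7, -295.5, 236.8]
orientation: [0.156, 0.988, -0.0, 0.0]
ft_force: [-0.1, -0.1, 1.3]
width: 60.0
```

Call:
{"name": "move_arm", "arguments": {
  "series": [
    [[0,0,7.5],8.59,50],
    [[0,0,7.5],8.59,50],
    [[0,0,7.5],8.59,50],
    [[0,0,7.5],8.59,50],
    [[0,0,7.5],8.59,50],
    [[0,0,7.5],8.59,50],
    [[0,0,7.5],8.59,50],
    [[0,0,7.5],8.59,50],
    [[0,0,7.5],8.59,50],
    [[0,0,7.5],8.59,50],
    [[0,0,7.5],8.59,50],
    [[0,0,7.5],8.59,50],
    [[0,0,7.5],8.59,50],
    [[0,0,7.5],8.59,50],
    [[0,0,7.5],8.59,50],
    [[0,0,7.5],8.59,50],
    [[0,0,7.5],8.59,50],
    [[0,0,7.5],8.59,50],
    [[0,0,0],0,50]
  ]
}}

```text
time_s: 5.1
ee_pos: [407.1, -292.7, 100.7]
orientation: [0.998, 0.066, -0.001, -0.001]
ft_force: [0.1, 0.0, -0.4]
width: 49.8
```

```bash
cat >> h.py <<'E'
def tool():
    s=ctrl.get_state();r=R.from_quat(s['orientation']).as_matrix();p=np.array(s['ee_pos'])
    print('t',round(s['time_s'],2),'tcp',p.round(1),'yaw',round(np.degrees(np.arctan2(r[1,0],r[0,0])),2),'z',r[:,2].round(3),'F',np.round(s['ft_force'],1),'w',round(s['width'],1));return p,r
def to(x,yaw):
    p,r=tool();y=np.degrees(np.arctan2(r[1,0],r[0,0]));print('shift',(r.T@(np.array(x)-p)).round(1),'spin',round(y-yaw,2))
E
python3 - <<'E'
from h import *
to((408.4,-293,27),7.4)
im,d=grab('side','c.png');u=proj('side',[[408,-293,40]])[0].astype(int);print(u)
cv2.imwrite('pics/c.png',cv2.resize(im[u[1]-70:u[1]+70,max(u[0]-90,0):u[0]+90],None,fx=4,fy=4))
E
```

```text
t 5.1 tcp [ 407.1 -292.7  100.7] yaw 7.53 z [-0.002  0.001 -1.   ] F [ 0.1  0.  -0.4] w 49.8
shift [ 1.3  0.6 73.7] spin 0.13
[261 274]
```

View pics/c.png

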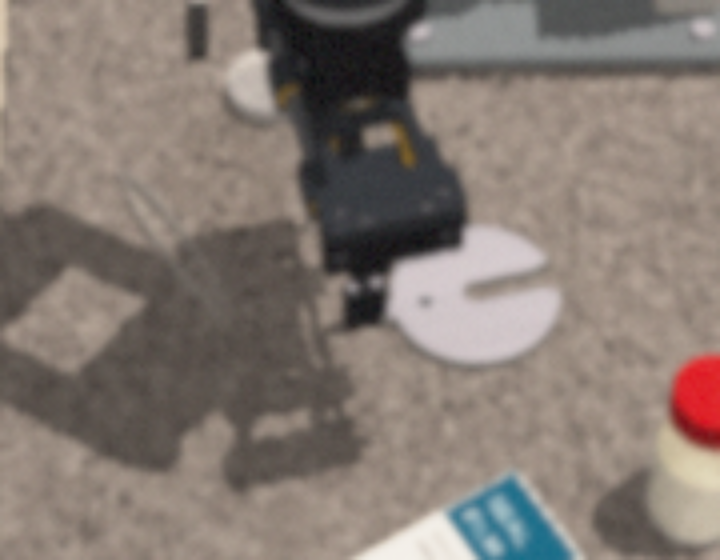

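The gripper hangs above the fin (crop px ~365,300). The slot points right and slightly away, which fits a yaw of about 7°. I'll descend and grip.

Call:
{"name": "move_arm", "arguments": {
  "series": [
    [[1.3,0,12],0,50],
    [[0,0,12],0,50],
    [[0,0,12],0,50],
    [[0,0,12],0,40],
    [[0,0,10],0,40],
    [[0,0,8],0,40],
    [[0,0,7],0,40],
    [[0,0,0],0,40],
    [[0,0,0],0,20],
    [[0,0,0],0,14],
    [[0,0,0],0,10],
    [[0,0,0],0,8],
    [[0,0,0],0,6],
    [[0,0,0],0,6],
    [[0,0,0],0,6]
  ],
  "newtons": 60
}}

```text
time_s: 6.65
ee_pos: [409.2, -293.1, 29.1]
orientation: [0.998, 0.065, 0.0, 0.0]
ft_force: [-0.3, 0.0, 4.2]
width: 11.6
```

```bash
python3 - <<'E'
from h import *
tool();im,d=grab('side');X=cloud('side',d)
p=sel(X,(474.6,-284.4),58,4,14);p=p[np.hypot(p[:,0]-408,p[:,1]+293)>28];print(disc(p,49),p.mean(0))
print(ctrl.pinpoint('side','large_mass_centre')[:1])
E
```

```text
t 6.65 tcp [ 409.2 -293.1   29.1] yaw 7.51 z [ 0. -0. -1.] F [-0.3  0.   4.2] w 11.6
[ 473.74626984 -285.48359229] [ 484.75906246 -290.02282585    8.26268654]
[{'centre': [468.9, -281.6, 8.2], 'confidence': 0.78}]
```

Call:
{"name": "move_arm", "arguments": {
  "series": [
    [[0,0,-4],0,6],
    [[0,0,-8],0,6],
    [[0,0,-12],0,6],
    [[0,0,-12],0,6],
    [[0,0,-12],0,6],
    [[0,0,-12],0,6],
    [[0,0,-12],0,6],
    [[0,0,-10],0,6],
    [[0,0,-8],0,6],
    [[0,0,-4],0,6],
    [[0,0,0],0,6]
  ]
}}

```text
time_s: 7.85
ee_pos: [409.3, -293.3, 123.3]
orientation: [0.998, 0.066, 0.0, 0.0]
ft_force: [-0.8, -0.4, -5.1]
width: 11.9
```

```bash
python3 - <<'E'
from h import *
p,r=tool()
for c in('side','top'):
    im,d=grab(c);X=cloud(c,d)
    q=sel(X,(474.6,-284.4),62,85,112);q=q[np.hypot(q[:,0]-408,q[:,1]+293)>36];A=np.c_[q[:,:2]-p[:2],np.ones(len(q))]
    k=np.linalg.lstsq(A,q[:,2],rcond=None)[0];dc=disc(q,49);print(c,len(q),dc,'in tool',(r.T@(np.r_[dc,0]-p)).round(1),'plane',k.round(3),'z at centre',k@np.r_[dc-p[:2],1])
E
```

```text
t 7.85 tcp [ 409.3 -293.3  123.3] yaw 7.51 z [ 0.001 -0.001 -1.   ] F [-0.8 -0.4 -5.1] w 11.9
side 802 [ 473.82741263 -285.51814437] in tool [ 64.9   0.6 123.4] plane [0.00000e+00 6.00000e-03 1.02121e+02] z at centre 102.19421198555267
top 310 [ 475.88745861 -283.99430697] in tool [ 67.1  -0.6 123.4] plane [ 7.00000e-03 -4.00000e-03  1.00551e+02] z at centre 101.00208725924972
```

Call:
{"name": "move_arm", "arguments": {
  "series": [
    [[5,-6,0],0,6],
    [[10,-12,0],0,6],
    [[13,-15,0],0,6],
    [[14,-16,0],0,6],
    [[14,-16,0],0,6],
    [[13,-16,0],0,6],
    [[11,-13,0],0,6],
    [[9,-10,0],-4,6],
    [[6,-8,0],-6,6],
    [[0,0,0],-7,6],
    [[0,0,0],-8,6],
    [[0,0,0],-8,6],
    [[0,0,0],-8,6],
    [[0,0,0],-8,6],
    [[0,0,0],-8,6],
    [[0,0,0],-7,6],
    [[0,0,0],-6,6],
    [[0,0,0],-5.1,6],
    [[0,0,0],0,6],
    [[0,0,0],0,6]
  ]
}}

```text
time_s: 9.95
ee_pos: [488.0, -168.9, 122.3]
orientation: [0.752, 0.659, -0.0, -0.0]
ft_force: [0.3, -0.3, -4.9]
width: 11.8
```

```bash
python3 - <<'E'
from h import *
p,r=tool();ims=[]
for c in('side','top'):
    im,d=grab(c);X=cloud(c,d)
    C=p+r@np.array([66,0,0])
    q=sel(X,C,52,88,112);q=q[np.hypot(*(q[:,:2]-p[:2]).T)>36];dc=disc(q,49);print(c,len(q),dc,'in tool',(r.T@(np.r_[dc,0]-p)).round(1),'z',q[:,2].mean())
    m=sel(X,(507,-30),42,70,84); pc=disc(m,33.5)
    st=sel(X,(507,-30),15,95,185);print('pan',len(m),pc.round(1),m[:,2].mean(),'stem',len(st),st.mean(0).round(1) if len(st) else '')
    ims.append(np.vstack([im]))
    print(proj(c,[[507,-30,100],[507,-30,180],C]).round())
u=proj('side',[[500,-60,110]])[0].astype(int)
a=cv2.resize(ims[0][u[1]-60:u[1]+60,u[0]-65:u[0]+65],None,fx=3,fy=3)
u=proj('top',[[500,-60,110]])[0].astype(int)
b=cv2.resize(ims[1][u[1]-60:u[1]+60,u[0]-65:u[0]+65],None,fx=3,fy=3)
cv2.imwrite('pics/d.png',np.hstack([a,b]))
E
```

```text
t 9.95 tcp [ 488.  -168.9  122.3] yaw 82.52 z [-0.  0. -1.] F [ 0.3 -0.3 -4.9] w 11.8
side 305 [ 494.36445055 -104.78175127] in tool [ 64.4  -2.  122.3] z 101.6177575610794
pan 14 [473.8 -43.6] 78.65127949752839 stem 0 
[[287. 176.]
 [288. 151.]
 [288. 188.]]
top 239 [ 497.86606261 -101.49596405] in tool [ 68.1   1.1 122.3] z 100.90728624915023
pan 282 [507.5 -30.4] 77.69025526586012 stem 10 [504.7 -30.8 127.5]
[[254. 207.]
 [252. 203.]
 [277. 209.]]
```

View pics/d.png

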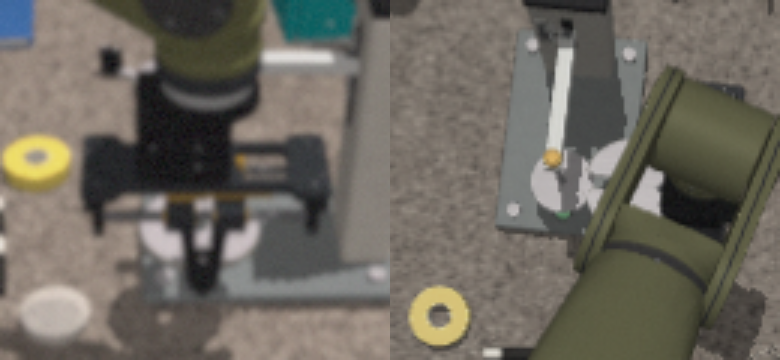

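Side view: the gripper hides the pan. Top view: the slot mouth (crop ~595,180) faces the pan, and the orange nut on the beam (~552,157) marks the stem axis, so I'll locate that nut.

```bash
python3 - <<'E'
from h import *
im,d=grab('top');X=cloud('top',d);cv2.imwrite('pics/top_now.png',im)
h=cv2.cvtColor(im,cv2.COLOR_BGR2HSV);m=(h[...,0]>8)&(h[...,0]<28)&(h[...,1]>110)&(np.hypot(X[...,0]-507,X[...,1]+30)<30)
print(m.sum(),X[m].mean(0).round(1),X[m].std(0).round(1))
v,u=np.nonzero(m);print(u.mean(),v.mean(),[proj('top',[[507,-30,z]])[0].round(1) for z in(222,229)])
t,r=tool(); s0=X[m].mean(0); print('tool frame',(r.T@(np.r_[s0[:2],0]-t)).round(1))
E
```

```text
23 [506.5 -30.7 227.6] [3.5 4.1 1.9]
250.82608695652175 200.2608695652174 [array([250.7, 200.4]), array([250.5, 200. ])]
t 10.1 tcp [ 488.  -169.2  122.5] yaw 82.56 z [ 0.  0. -1.] F [ 0.6 -0.7 -3.9] w 12.0
tool frame [139.7   0.4 122.5]
```

Call:
{"name": "move_arm", "arguments": {
  "series": [
    [[0,0.6,3],0,6],
    [[0,0,4],0,6],
    [[2,0,2],0,6],
    [[5,0,0],0,6],
    [[5,0,0],0,6],
    [[5,0,0],0,6],
    [[5,0,0],0,6],
    [[5,0,0],0,6],
    [[5,0,0],0,6],
    [[4,0,0],0,6],
    [[4,0,0],0,6],
    [[4,0,0],0,6],
    [[4,0,0],0,6],
    [[4,0,0],0,6],
    [[4,0,0],0,6],
    [[4,0,0],0,6],
    [[0,0,0],0,6]
  ]
}}

```text
time_s: 11.8
ee_pos: [496.3, -109.4, 113.6]
orientation: [0.751, 0.66, -0.0, -0.0]
ft_force: [-0.9, -0.2, -4.5]
width: 11.7
```

```bash
python3 - <<'E'
from h import *
t,r=tool();print((r.T@(np.array([507,-30.4,0])-t)).round(1))
im,d=grab('top','e.png');X=cloud('top',d);C=t+r@np.array([66,0,0])
q=sel(X,C,53,83,100);q=q[np.hypot(*(q[:,:2]-t[:2]).T)>30];dc=disc(q,49.5);print(len(q),dc,(r.T@(np.r_[dc,0]-t)).round(1),q[:,2].mean())
u=proj('top',[C])[0].astype(int);b=cv2.resize(im[u[1]-40:u[1]+40,u[0]-50:u[0]+50],None,fx=6,fy=6);cv2.imwrite('pics/e.png',b)
E
```

```text
t 11.8 tcp [ 496.3 -109.4  113.6] yaw 82.65 z [-0.  0. -1.] F [-0.9 -0.2 -4.5] w 11.7
[ 79.7   0.6 113.6]
138 [513.00760581 -42.92172728] [ 68.    8.1 113.6] 92.25375703623533
```

View pics/e.png

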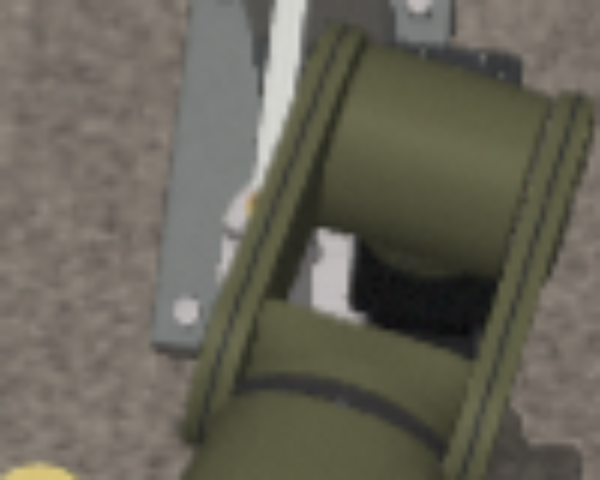

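Top view: the stem is hidden by the wrist, and there is no contact force yet. The wrist bracket's height against the beam nut (229 mm) needs checking.

```bash
python3 - <<'E'
from h import *
t,r=tool();im,d=grab('side');X=cloud('side',d)
h=cv2.cvtColor(im,cv2.COLOR_BGR2HSV);m=(h[...,0]>22)&(h[...,0]<45)&(h[...,1]>60)&(np.hypot(X[...,0]-t[0],X[...,1]-t[1])<130)&(X[...,2]>150)
Y=X[m];print(len(Y),np.percentile(Y[:,2],[1,5,50]).round(),Y.min(0).round(),Y.max(0).round())
a=sel(X,t,110,140,400);
for z in range(140,400,20):
    b=a[(a[:,2]>=z)&(a[:,2]<z+20)]
    if len(b):print(z,len(b),b.min(0).round(),b.max(0).round())
E
```

```text
t 11.85 tcp [ 496.2 -109.6  113.6] yaw 82.64 z [-0. -0. -1.] F [ 0.  -0.1 -5.2] w 12.0
4933 [315. 329. 422.] [ 366. -178.  269.] [546. -30. 494.]
140 54 [ 477. -124.  140.] [ 511. -101.  158.]
160 66 [ 410. -155.  161.] [ 571. -116.  180.]
180 493 [ 404. -157.  180.] [578. -87. 200.]
200 1115 [ 402. -157.  200.] [588. -34. 220.]
220 237 [ 444. -137.  220.] [585. -42. 240.]
240 153 [ 442. -135.  240.] [509. -90. 260.]
260 414 [ 442. -150.  260.] [532. -72. 280.]
280 188 [ 458. -148.  280.] [ 527. -100.  300.]
300 309 [ 458. -150.  300.] [ 532. -101.  320.]
320 142 [ 460. -147.  320.] [ 530. -114.  340.]
340 195 [ 437. -175.  340.] [ 530. -122.  360.]
360 502 [ 398. -178.  360.] [547. -82. 380.]
380 729 [ 389. -178.  380.] [553. -71. 400.]
```

Call:
{"name": "move_arm", "arguments": {
  "series": [
    [[3,0.3,0],0,6],
    [[3,0.3,0],0,6],
    [[3,0,0],0,6],
    [[2,0,0],0,6],
    [[1,0,0],0,6],
    [[1,0,0],0,6],
    [[0.7,0,0],0,6],
    [[0,0,0],0,6],
    [[0,0,0],0,6]
  ]
}}

```text
time_s: 12.8
ee_pos: [498.6, -96.4, 113.7]
orientation: [0.751, 0.66, -0.0, 0.0]
ft_force: [0.1, 0.1, -5.5]
width: 11.9
```

Call:
{"name": "move_arm", "arguments": {
  "series": [
    [[0.5,0,0],0,6],
    [[0.5,0,0],0,6],
    [[0,0,0],0,6]
  ]
}}

```text
time_s: 13.1
ee_pos: [498.7, -95.3, 113.7]
orientation: [0.751, 0.66, -0.0, -0.0]
ft_force: [0.1, -0.6, -5.1]
width: 11.4
```

Call:
{"name": "move_arm", "arguments": {
  "series": [
    [[0.5,0,0],0,6],
    [[0.5,0,0],0,6],
    [[0,0,0],0,6]
  ]
}}

```text
time_s: 13.4
ee_pos: [498.9, -94.3, 113.6]
orientation: [0.751, 0.66, 0.0, -0.0]
ft_force: [0.2, -0.2, -5.0]
width: 11.4
```

Call:
{"name": "move_arm", "arguments": {
  "series": [
    [[0.5,0,0],0,6],
    [[0,0,0],0,6]
  ]
}}

```text
time_s: 13.6
ee_pos: [498.9, -93.8, 113.7]
orientation: [0.751, 0.66, -0.0, 0.0]
ft_force: [-0.6, -0.9, -4.0]
width: 11.6
```

Call:
{"name": "move_arm", "arguments": {
  "series": [
    [[0.5,0,0],0,6],
    [[0,0,0],0,6]
  ]
}}

```text
time_s: 13.8
ee_pos: [499.0, -93.3, 113.7]
orientation: [0.751, 0.66, 0.0, 0.0]
ft_force: [-0.2, -0.1, -5.4]
width: 11.5
```

Call:
{"name": "move_arm", "arguments": {
  "series": [
    [[0.5,0,0],0,6],
    [[0,0,0],0,6]
  ]
}}

```text
time_s: 14.0
ee_pos: [499.0, -93.0, 113.7]
orientation: [0.751, 0.66, -0.0, 0.0]
ft_force: [-0.0, -1.6, -5.8]
width: 12.1
```

Contact force starts at y ≈ -93, 2.4 mm past the predicted centre, so it fits the slot geometry. I'll back off 2 mm and lower gently.

Call:
{"name": "move_arm", "arguments": {
  "series": [
    [[-1,0,0],0,6],
    [[-1,0,0],0,6],
    [[0,0,1],0,6],
    [[0,0,1],0,6],
    [[0,0,1],0,6],
    [[0,0,0.8],0,6],
    [[0,0,0.8],0,6],
    [[0,0,0.8],0,6],
    [[0,0,0.8],0,6],
    [[0,0,0.8],0,6],
    [[0,0,0.8],0,6],
    [[0,0,0.8],0,6],
    [[0,0,0.8],0,6],
    [[0,0,0.8],0,6],
    [[0,0,0.8],0,6],
    [[0,0,0],0,6]
  ]
}}

```text
time_s: 15.6
ee_pos: [498.8, -94.9, 102.7]
orientation: [0.751, 0.66, 0.0, 0.0]
ft_force: [-0.9, -0.3, -3.1]
width: 11.6
```

Call:
{"name": "move_arm", "arguments": {
  "series": [
    [[0,0,1],0,6],
    [[0,0,1],0,6],
    [[0,0,1],0,6],
    [[0,0,1],0,6],
    [[0,0,1],0,6],
    [[0,0,0.8],0,6],
    [[0,0,0.6],0,6],
    [[0,0,0.4],0,6],
    [[0,0,0],0,6],
    [[0,0,0],0,6],
    [[0,0,0],0,6]
  ]
}}

```text
time_s: 16.7
ee_pos: [498.9, -94.9, 96.0]
orientation: [0.751, 0.66, 0.0, 0.0]
ft_force: [0.2, -0.3, 0.1]
width: 11.4
```

```bash
python3 - <<'E'
from h import *
F=[];
for i in range(4):
    grab('top');s=ctrl.get_state();F.append(np.r_[s['ft_force'],s['moment']])
print(np.mean(F,0).round(2),s['ee_pos'])
E
```

```text
[-0.46 -0.87 -0.6  -0.18  0.26  0.1 ] [498.89067863 -94.89014211  95.93382876]
```

Call:
{"name": "move_arm", "arguments": {
  "series": [
    [[0,0,0.5],0,6],
    [[0,0,0],0,6],
    [[0,0,0],0,13],
    [[0,0,0],0,15],
    [[0,0,0],0,20],
    [[0,0,0],0,26],
    [[0,0,0],0,30],
    [[0,0,0],0,30],
    [[0,0,-3],0,30],
    [[0,0,-6],0,30],
    [[0,0,-10],0,30],
    [[0,0,-12],0,30],
    [[0,0,-12],0,30],
    [[-10,0,-5],0,30],
    [[-20,0,0],0,30],
    [[-30,0,0],0,30],
    [[-40,0,0],0,30],
    [[-40,0,-10],0,40],
    [[-20,0,-20],0,50],
    [[0,0,-20],0,50]
  ]
}}

```text
time_s: 18.9
ee_pos: [477.2, -256.5, 194.0]
orientation: [0.752, 0.659, -0.0, -0.0]
ft_force: [1.0, -0.1, -0.2]
width: 47.4
```

```bash
python3 - <<'E'
from h import *
t,r=tool();ims=[]
for c in('top','side'):
    im,d=grab(c);X=cloud(c,d);u=proj(c,[[505,-45,75]])[0].astype(int)
    ims.append(cv2.resize(im[u[1]-40:u[1]+40,u[0]-45:u[0]+45],None,fx=4.4,fy=4.4))
    q=sel(X,(507,-30),60,66,84);g=sel(X,(498.5,-95.5),28,92,110)
    print(c,'disc',len(q),disc(q,49.5),np.median(q[:,2]),'fin',len(g),g.mean(0))
cv2.imwrite('pics/f.png',np.hstack(ims))
E
```

```text
t 18.9 tcp [ 477.2 -256.5  194. ] yaw 82.4 z [-0.001 -0.    -1.   ] F [ 1.  -0.1 -0.2] w 47.4
top disc 624 [508.26262751 -29.90219285] 73.01436293581534 fin 32 [499.48539463 -95.07914789  99.65947176]
side disc 165 [519.96310461 -28.85304425] 74.30452262565028 fin 24 [ 495.48525574 -103.67183878   98.65635094]
```

View pics/f.png

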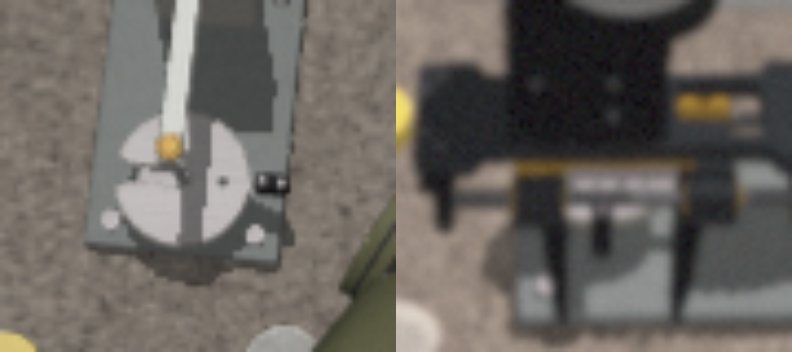

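Large mass: top view shows it centred on the pan (crop ~185,180), slot to the left with the stem at its inner end, grip free. It measures level, about 12 mm sunk. Next, the small mass.

Call:
{"name": "move_arm", "arguments": {
  "series": [
    [[10,-10,-25],0,50],
    [[10,-10,-25],0,50],
    [[10,-10,-25],0,50],
    [[43,-16,-3],0,50],
    [[43,-16,-3],0,50],
    [[43,-16,-3],0,50],
    [[43,-16,-3],0,50],
    [[43,-16,-3],0,50],
    [[42,4,0],0,50],
    [[42,4,0],0,50],
    [[42,4,0],0,50],
    [[42,4,0],0,50],
    [[42,4,0],0,50],
    [[42,4,0],0,50],
    [[12,0,10],-8,50],
    [[12,0,10],-8,50],
    [[0,0,22],-8,50],
    [[0,0,22],-8,50],
    [[0,0,22],-8,50],
    [[0,0,22],-8,50]
  ]
}}

```text
time_s: 21.0
ee_pos: [457.4, 274.2, 173.4]
orientation: [0.415, 0.91, -0.001, -0.0]
ft_force: [0.0, 0.1, 0.9]
width: 50.3
```

```bash
python3 - <<'E'
from h import *
to((458.8,271,28),155.4)
im,d=grab('side');X=cloud('side',d)
q=sel(X,(518,243.5),46,5,14);q=q[np.hypot(q[:,0]-458,q[:,1]-271)>28];g=sel(X,(458.8,271),28,26,42);print(len(q),disc(q,37.5) if len(q)>20 else '',len(g),g.mean(0) if len(g) else '')
E
```

```text
t 21.0 tcp [457.4 274.2 173.4] yaw 131.01 z [-0.001 -0.001 -1.   ] F [0.  0.1 0.9] w 50.3
shift [ -3.4  -0.9 145.4] spin -24.39
191 [516.98590338 243.69390904] 30 [457.64707106 268.49105847  32.21317153]
```

Call:
{"name": "move_arm", "arguments": {
  "series": [
    [[-3.4,-0.6,10],0,50],
    [[0,0,12],-8,50],
    [[0,0,12],-8,50],
    [[0,0,12],-8.2,50],
    [[0,0,10],0,50],
    [[0,0,0],0,50]
  ]
}}

```text
time_s: 21.65
ee_pos: [459.3, 270.9, 118.1]
orientation: [0.22, 0.975, -0.001, -0.001]
ft_force: [-1.1, 0.0, 0.3]
width: 49.8
```

```bash
python3 - <<'E'
from h import *
to((459,271.2,28),155.1)
im,d=grab('side');u=proj('side',[[475,265,30]])[0].astype(int);v0=max(u[1]-45,0)
cv2.imwrite('pics/g.png',cv2.resize(im[v0:v0+90,u[0]-60:u[0]+60],None,fx=5,fy=5));print(u)
E
```

```text
t 21.65 tcp [459.3 270.9 118.1] yaw 154.56 z [-0.002 -0.001 -1.   ] F [-1.1  0.   0.3] w 49.8
shift [ 0.3  0.3 90.1] spin -0.54
[262 137]
```

View pics/g.png

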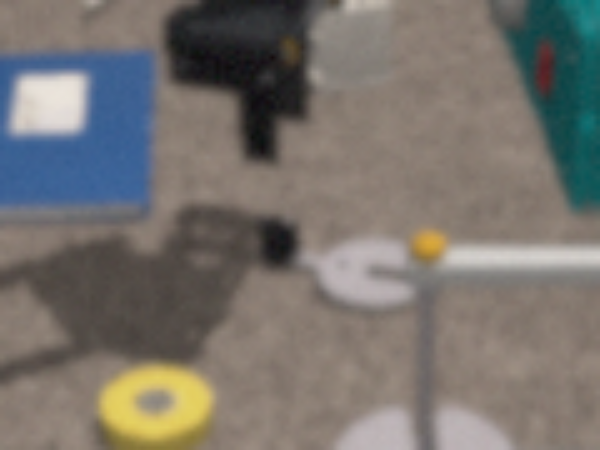

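The fin (crop ~278,242) sits below the fingers (~262,150), which line up with it. Descending and gripping.

Call:
{"name": "move_arm", "arguments": {
  "series": [
    [[0,0,12],-0.5,50],
    [[0,0,14],0,50],
    [[0,0,14],0,50],
    [[0,0,14],0,45],
    [[0,0,12],0,40],
    [[0,0,10],0,40],
    [[0,0,8],0,40],
    [[0,0,4.5],0,40],
    [[0,0,0],0,40],
    [[0,0,0],0,20],
    [[0,0,0],0,14],
    [[0,0,0],0,10],
    [[0,0,0],0,8],
    [[0,0,0],0,6],
    [[0,0,0],0,6],
    [[0,0,0],0,6]
  ],
  "newtons": 60
}}

```text
time_s: 23.3
ee_pos: [460.3, 271.6, 31.3]
orientation: [0.214, 0.977, 0.0, 0.0]
ft_force: [0.2, 0.3, 2.4]
width: 11.8
```

Call:
{"name": "move_arm", "arguments": {
  "series": [
    [[0,0,-4],0,6],
    [[0,0,-8],0,6],
    [[0,0,-12],0,6],
    [[0,0,-12],0,6],
    [[0,0,-12],0,6],
    [[0,0,-12],0,6],
    [[0,0,-12],0,6],
    [[0,0,-12],0,6],
    [[0,0,-6],0,6],
    [[0,0,-4],0,6],
    [[0,0,0],0,6]
  ]
}}

```text
time_s: 24.4
ee_pos: [460.2, 271.4, 125.4]
orientation: [0.214, 0.977, 0.0, 0.0]
ft_force: [0.6, -0.1, -2.5]
width: 11.6
```

```bash
python3 - <<'E'
from h import *
p,r=tool()
for c in('side','top'):
    im,d=grab(c);X=cloud(c,d)
    q=sel(X,(518,243.5),48,p[2]-45,p[2]-8);q=q[np.hypot(*(q[:,:2]-p[:2]).T)>34]
    if len(q)<30: print(c,len(q));continue
    A=np.c_[q[:,:2]-p[:2],np.ones(len(q))];k=np.linalg.lstsq(A,q[:,2],rcond=None)[0];dc=disc(q,37.5);print(c,len(q),dc,'in tool',(r.T@(np.r_[dc,0]-p)).round(1),'plane',k.round(3),'z at centre',k@np.r_[dc-p[:2],1])
E
```

```text
t 24.4 tcp [460.2 271.4 125.4] yaw 155.32 z [ 0.001  0.    -1.   ] F [ 0.6 -0.1 -2.5] w 11.6
side 269 [517.33241992 241.44231073] in tool [-64.4  -3.5 125.4] plane [-1.60000e-02  2.90000e-02  1.02748e+02] z at centre 100.95431805057417
top 380 [519.66446349 243.73294745] in tool [-65.5  -0.4 125.4] plane [ 2.00000e-03 -2.00000e-03  1.00797e+02] z at centre 100.99962366052617
```

Call:
{"name": "move_arm", "arguments": {
  "series": [
    [[-5,-5,0],0,6],
    [[-12,-12,0],0,6],
    [[-17,-17,0],0,6],
    [[-19,-19,0],0,6],
    [[-19,-19,0],0,6],
    [[-19,-19,0],0,6],
    [[-17,-17,0],0,6],
    [[-14,-13,0],3.7,6],
    [[-8,-8,0],6,6],
    [[0,0,0],7,6],
    [[0,0,0],8,6],
    [[0,0,0],8,6],
    [[0,0,0],8,6],
    [[0,0,0],8,6],
    [[0,0,0],8,6],
    [[0,0,0],7,6],
    [[0,0,0],5,6],
    [[0,0,0],4,6],
    [[0,0,0],0,6],
    [[0,0,0],0,6]
  ]
}}

```text
time_s: 26.5
ee_pos: [523.4, 99.3, 124.5]
orientation: [0.751, 0.661, -0.0, -0.0]
ft_force: [-0.2, 0.3, -2.3]
width: 11.9
```

```bash
python3 - <<'E'
from h import *
t,r=tool();im,d=grab('top');X=cloud('top',d);C=t+r@np.array([-65.7,0,0])
q=sel(X,C,44,88,112);q=q[np.hypot(*(q[:,:2]-t[:2]).T)>34];dc=disc(q,37.5);print(len(q),dc,'in tool',(r.T@(np.r_[dc,0]-t)).round(1),'z',q[:,2].mean(),'FK',C)
h=cv2.cvtColor(im,cv2.COLOR_BGR2HSV);m=(h[...,0]>8)&(h[...,0]<28)&(h[...,1]>110)&(np.hypot(X[...,0]-507,X[...,1]+30)<30)
L=sel(X,(507,-30),60,66,82);print('nut',m.sum(),X[m].mean(0),'large top',np.median(L[:,2]))
print('stem in tool',(r.T@(np.array([507,-30.4,0])-t)).round(1))
im,d=grab('side');X=cloud('side',d);q=sel(X,C,44,88,112);q=q[np.hypot(*(q[:,:2]-t[:2]).T)>34];dc=disc(q,37.5);print('side',len(q),dc)
u=proj('side',[[507,0,110]])[0].astype(int)
cv2.imwrite('pics/h.png',cv2.resize(im[u[1]-45:u[1]+45,u[0]-60:u[0]+60],None,fx=5,fy=5))
E
```

```text
t 26.5 tcp [523.4  99.3 124.5] yaw 82.69 z [-0.001 -0.    -1.   ] F [-0.2  0.3 -2.3] w 11.9
385 [516.17898191  35.10041118] in tool [-64.6   1.1 124.5] z 100.6905564680077 FK [515.03486086  34.11612418 124.46608224]
nut 21 [506.16057348 -30.29988359 215.31369735] large top 73.1565687475154
stem in tool [-130.7    0.3  124.5]
side 330 [513.25389941  33.93515973]
```

View pics/h.png

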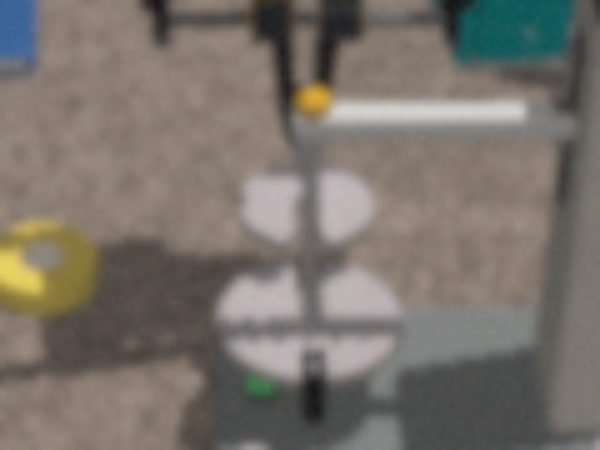

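Side view: the small disc (~308,205) has its slot facing the stem, and the large one (~310,320) is seated flat. Lowering to a few mm above it and sliding in.

Call:
{"name": "move_arm", "arguments": {
  "series": [
    [[0,0.3,3],0,6],
    [[0,0,5],0,6],
    [[-2,0,4],0,6],
    [[-5,0,0],0,6],
    [[-5,0,0],0,6],
    [[-5,0,0],0,6],
    [[-5,0,0],0,6],
    [[-5,0,0],0,6],
    [[-4,0,0],0,6],
    [[-4,0,0],0,6],
    [[-4,0,0],0,6],
    [[-4,0,0],0,6],
    [[-4,0,0],0,6],
    [[-4,0,0],0,6],
    [[0,0,0],0,6]
  ]
}}

```text
time_s: 28.1
ee_pos: [517.3, 48.6, 112.9]
orientation: [0.751, 0.66, -0.0, 0.0]
ft_force: [0.2, 0.5, -2.5]
width: 11.5
```

```bash
python3 - <<'E'
from h import *
t,r=tool();im,d=grab('side');X=cloud('side',d);print('stem in tool',(r.T@(np.array([507,-30.4,0])-t)).round(1))
C=t+r@np.array([-65.7,0,0]);q=sel(X,C,44,80,97);q=q[np.hypot(*(q[:,:2]-t[:2]).T)>34];print(len(q),disc(q,37.5),'FK',C,q[:,2].mean())
u=proj('side',[[507,-20,90]])[0].astype(int)
cv2.imwrite('pics/i.png',cv2.resize(im[u[1]-35:u[1]+35,u[0]-45:u[0]+45],None,fx=6,fy=6))
E
```

```text
t 28.1 tcp [517.3  48.6 112.9] yaw 82.58 z [ 0. -0. -1.] F [ 0.2  0.5 -2.5] w 11.5
stem in tool [-79.6   0.  112.9]
374 [507.14860424 -16.55340742] FK [508.77414701 -16.59399009 112.85739109] 90.03088738995864
```

View pics/i.png

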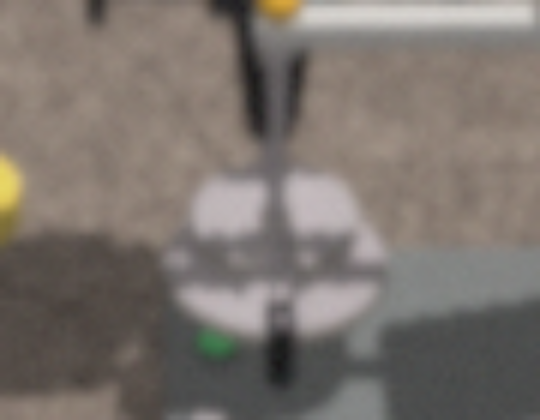

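The stem (crop ~275,190) stands inside the small mass's slot, with no side force; about 14 mm remain.

Call:
{"name": "move_arm", "arguments": {
  "series": [
    [[-3,0,0],0,6],
    [[-3,0,0],0,6],
    [[-3,0,0],0,6],
    [[-2,0,0],0,6],
    [[-1,0,0],0,6],
    [[-1,0,0],0,6],
    [[-1,0,0],0,6],
    [[-0.5,0,0],0,6],
    [[0,0,0],0,6]
  ]
}}

```text
time_s: 29.05
ee_pos: [515.4, 34.6, 112.9]
orientation: [0.751, 0.66, -0.0, -0.0]
ft_force: [0.7, -0.9, -3.1]
width: 11.6
```

Call:
{"name": "move_arm", "arguments": {
  "series": [
    [[-0.5,0,0],0,6],
    [[0,0,0],0,6]
  ]
}}

```text
time_s: 29.25
ee_pos: [515.4, 34.1, 112.9]
orientation: [0.751, 0.66, -0.0, -0.0]
ft_force: [0.6, 1.1, -3.3]
width: 11.8
```

Call:
{"name": "move_arm", "arguments": {
  "series": [
    [[-0.5,0,0],0,6],
    [[0,0,0],0,6]
  ]
}}

```text
time_s: 29.45
ee_pos: [515.3, 33.6, 112.8]
orientation: [0.751, 0.66, -0.0, -0.0]
ft_force: [-0.9, 0.6, -2.7]
width: 11.9
```

Call:
{"name": "move_arm", "arguments": {
  "series": [
    [[-0.5,0,0],0,6],
    [[0,0,0],0,6]
  ]
}}

```text
time_s: 29.65
ee_pos: [515.2, 33.1, 112.9]
orientation: [0.751, 0.66, 0.0, 0.0]
ft_force: [-0.8, 0.3, -2.6]
width: 11.6
```

Call:
{"name": "move_arm", "arguments": {
  "series": [
    [[-0.5,0,0],0,6],
    [[0,0,0],0,6]
  ]
}}

```text
time_s: 29.85
ee_pos: [515.2, 32.6, 112.9]
orientation: [0.751, 0.66, -0.0, 0.0]
ft_force: [-0.1, -0.7, -3.4]
width: 11.9
```

Call:
{"name": "move_arm", "arguments": {
  "series": [
    [[-0.5,0,0],0,6],
    [[0,0,0],0,6]
  ]
}}

```text
time_s: 30.05
ee_pos: [515.1, 32.1, 112.9]
orientation: [0.751, 0.66, -0.0, 0.0]
ft_force: [-0.6, -0.1, -3.5]
width: 11.7
```

Call:
{"name": "move_arm", "arguments": {
  "series": [
    [[-0.5,0,0],0,6],
    [[0,0,0],0,6]
  ]
}}

```text
time_s: 30.25
ee_pos: [515.1, 31.8, 112.9]
orientation: [0.751, 0.66, 0.0, -0.0]
ft_force: [0.2, 1.5, -2.4]
width: 11.9
```

Contact again, where predicted. Backing off 2.3 mm and lowering.

Call:
{"name": "move_arm", "arguments": {
  "series": [
    [[1.1,0,0],0,6],
    [[1.2,0,0],0,6],
    [[0,0,1],0,6],
    [[0,0,1],0,6],
    [[0,0,1],0,6],
    [[0,0,1],0,6],
    [[0,0,0.8],0,6],
    [[0,0,0.7],0,6],
    [[0,0,0.7],0,6],
    [[0,0,0.7],0,6],
    [[0,0,0.7],0,6],
    [[0,0,0.7],0,6],
    [[0,0,0.7],0,6],
    [[0,0,0.7],0,6],
    [[0,0,0.7],0,6],
    [[0,0,0.7],0,6],
    [[0,0,0.7],0,6],
    [[0,0,0.7],0,6],
    [[0,0,0],0,6]
  ]
}}

```text
time_s: 32.15
ee_pos: [515.4, 33.9, 100.4]
orientation: [0.751, 0.66, 0.0, 0.0]
ft_force: [-0.3, 0.4, -0.3]
width: 11.7
```

```bash
python3 - <<'E'
from h import *
F=[]
for i in range(5):
    im,d=grab('side');s=ctrl.get_state();F.append(s['ft_force'])
print(np.mean(F,0).round(2),s['ee_pos'])
X=cloud('side',d);q=sel(X,(507,-30),36,62,95);print(len(q),np.percentile(q[:,2],[10,50,90]))
E
```

```text
[-0.34  0.27 -0.69] [515.37560515  33.94326708 100.41247335]
357 [72.84446748 77.94850752 79.98594521]
```

Call:
{"name": "move_arm", "arguments": {
  "series": [
    [[0,0,0.6],0,6],
    [[0,0,0.6],0,6],
    [[0,0,0.5],0,6],
    [[0,0,0],0,6],
    [[0,0,0],0,6],
    [[0,0,0],0,6]
  ]
}}

```text
time_s: 33.0
ee_pos: [515.4, 33.9, 98.8]
orientation: [0.751, 0.66, 0.0, 0.0]
ft_force: [0.5, 0.6, -0.1]
width: 11.6
```

```bash
python3 - <<'E'
from h import *
F=[]
for i in range(8):
    im,d=grab('side');s=ctrl.get_state();F.append(s['ft_force'])
print(np.mean(F,0).round(2),s['ee_pos'])
E
```

```text
[-0.17  0.81 -0.07] [515.40761656  33.93712133  98.69442342]
```

Load is transferred. Releasing, rising and backing away.

Call:
{"name": "move_arm", "arguments": {
  "series": [
    [[0,0,0],0,13],
    [[0,0,0],0,15],
    [[0,0,0],0,20],
    [[0,0,0],0,26],
    [[0,0,0],0,30],
    [[0,0,0],0,30],
    [[0,0,-3],0,30],
    [[0,0,-6],0,30],
    [[0,0,-10],0,30],
    [[0,0,-12],0,30],
    [[0,0,-12],0,30],
    [[10,0,-5],0,30],
    [[20,0,0],0,30],
    [[30,0,0],0,30],
    [[40,0,0],0,30],
    [[40,0,-10],0,40],
    [[40,0,-20],0,50],
    [[20,0,-20],0,50],
    [[0,0,0],0,50],
    [[0,0,0],0,50]
  ]
}}

```text
time_s: 35.4
ee_pos: [540.9, 232.7, 196.9]
orientation: [0.751, 0.661, 0.0, 0.0]
ft_force: [-0.9, -0.1, -1.2]
width: 49.6
```

```bash
python3 - <<'E'
from h import *
t,r=tool();ims=[]
for c in('top','side'):
    im,d=grab(c);X=cloud(c,d);u=proj(c,[[505,-30,75]])[0].astype(int)
    ims.append(cv2.resize(im[u[1]-40:u[1]+40,u[0]-45:u[0]+45],None,fx=4.4,fy=4.4))
    q=sel(X,(507,-30),60,69,80);l=sel(X,(507,-30),60,60,69);
    print(c,'small',len(q),disc(q,37.5) if len(q)>9 else '',np.median(q[:,2]),'large z',np.median(l[:,2]),disc(l,49.5))
    for G in((498.9,-95),(515.4,34)):
        g=sel(X,G,24,82,112);print('fin',len(g),g.mean(0).round(1) if len(g) else '',g[:,2].max() if len(g) else '')
    for n in('large_mass_centre','small_mass_centre','large_mass_grip','small_mass_grip','petri_dish','label_tape'):print(n,[(np.round(k['centre']),round(k['confidence'],2)) for k in ctrl.pinpoint(c,n)[:1]])
cv2.imwrite('pics/j.png',np.hstack(ims))
E
```

```text
t 35.4 tcp [540.9 232.7 196.9] yaw 82.69 z [ 0.001 -0.    -1.   ] F [-0.9 -0.1 -1.2] w 49.6
top small 387 [505.11248194 -34.57941462] 73.94200626035148 large z 65.91152519660933 [508.04932456 -29.43178956]
fin 30 [498.7 -95.2  92.8] 99.18635380918788
fin 38 [515.1  34.1  98.1] 106.52184890281931
large_mass_centre [(array([510., -25.,  63.]), 0.93)]
small_mass_centre [(array([505., -30.,  72.]), 0.81)]
large_mass_grip [(array([498., -98.,  80.]), 0.82)]
small_mass_grip [(array([513.,  31.,  82.]), 0.58)]
petri_dish [(array([ 373., -105.,   -0.]), 0.66)]
label_tape [(array([369., 112.,  -0.]), 0.54)]
side small 442 [496.39722757 -28.47416165] 75.572905446173 large z 67.05074431469576 [505.50090496 -29.62468268]
fin 47 [496.  -99.7  92.3] 97.4966276235474
fin 14 [509.4  31.9  99.7] 106.60263345565403
large_mass_centre [(array([505., -31.,  61.]), 0.73)]
small_mass_centre [(array([506., -25.,  72.]), 0.7)]
large_mass_grip [(array([497., -94.,  77.]), 0.76)]
small_mass_grip [(array([515.,  36.,  87.]), 0.83)]
petri_dish [(array([ 369., -100.,    3.]), 0.77)]
label_tape [(array([366., 110.,   1.]), 0.73)]
```

View pics/j.png

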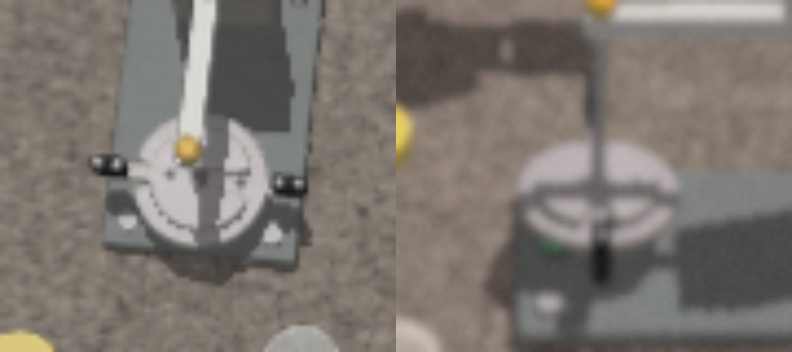

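Both masses are stacked concentrically, grips on opposite sides (crop ~108,163 and ~290,184), lying flat with the arm clear. Handing in.

```bash
python3 -c "
from plant import ctrl
print(ctrl.finish_job())"
```

```text
the job is handed in; nothing more can be done
None
```

Both masses are on the hanger and the job is handed in, at about 36 s of the 72 s allowed; no verdict is reported.

**What I did:** I slid the large mass onto the stem from the balance's -y side. The small one went on top from the +y side, so the slots face opposite ways. For each I pushed in lightly until the wrist force showed the stem at the slot's inner end, about 2.5 mm past centre as expected. I then backed off about 2 mm to centre it. Each was lowered at about 10 mm/s or less until the spring carried its weight, then released.

**Last checks:**
- **Height:** the top faces of the large and small discs measured about 66 and 74 mm, which fits a hanger sunk about 20 mm with both lying flat.
- **Centring:** the large disc's fitted centre is within about 2 mm of the stem axis. The grips lie on opposite sides, at about (499, -95) and (515, 34), where I released them.
- **Clearance:** the gripper is open and about 200 mm from the hanger. The label tape and petri dish, the two bystanders I rechecked, had not moved.

**What disagreed:** the circle fits for the small disc were off by about 5 mm in the top view and 11 mm in the side view. I put this down to the beam, stem and large disc spoiling the outline. The small grip's position in the top view and the picture itself agree with a centred mass.

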